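# Seat a bearing cup in the rotary positioner's housing with a dead-blow mallet

## Robot

A 6-joint arm with a two-finger parallel gripper is mounted at the origin on the work surface. World frame = base frame: x ahead of the robot, y to its left, z up, the work surface at z = 0. Lengths are in m, angles in rad, forces in N, time in s.
With the tool pointing down it reaches from about 0.375 to 0.9 m from the base axis. Payload 3.1 kg.
Tool frame: the origin (TCP) lies on the centre line of the jaws, within the pads' length; the fingertips stand 19 mm ahead of it and the grasp point (between the pads) is the TCP; z points along the fingers, y is the line along which they close (so a half turn about z gives the same grasp; the last joint's range is limited). The gripper opens to 85 mm and grips with 20 to 120 N. Pads are 22 mm wide; open, the fingers measure 114 mm over their backs; the gripper's body (76 mm by 85 mm) begins 54 mm behind the grasp point. The pads swing forward as they close: fully open they stand 13 mm farther back than shut.
Start: joints at [1.141, 0.527, 1.433, -0, 1.181, -0.178], TCP at [0.156, 0.605, 0.25] pointing down, gripper open.
Joint ranges: [-3.08, 3.08], [-0.75, 2.2], [0.22, 2.44], [-1.43, 4.57], [0, 2.65], [-2.85, 2.85]. Speed limits (rad/s): [2.79, 2.79, 3.14, 3.14, 3.14, 3.14].

## Interface

Orientations are given as a unit quaternion [x, y, z, w].
In Python, from station import manip gives the robot as it stands.
- The arm moves only by the tool servo_tool, never from a script. Its argument "rows" is a list that holds one entry, the list of rows, each a list of 7 numbers: the turn, a rotation vector about the tool's x, y, z in degrees, then the shift along the tool's x, y, z in m, then the gripper command: -1 is shut, 1 is fully open, values between are in proportion. In form: [[[wx, wy, wz, tx, ty, tz, jaw], ...]]. A call has 1 to 8 rows; each row shifts and turns the commanded pose from where the row before left it, along the tool's axes as they then stand; what a row does not reach is not made up. A row lasts 1/12 s, in which the tool goes at most 41.7 mm and 7.16 degrees, less where a joint would pass 70% of its speed; a pose out of reach is approached as far as the arm can. A call is refused whole if a number of a shift passes 0.0417 or a number of a turn 7.16, either way. A call with a gripper value outside its range is refused whole. The fingers move at their own pace and stop on an object; "squeeze" is the grip in N (left out, the last holds). Time passes only in rows, so rows that do not move let the fingers close. It gives the time, the measured TCP pose, the force, the opening and the grip force at its end, in the units of the state.
- manip.sense(): the state, without advancing time (a new reading comes with each control period).
- manip.snapshot(name): name is "scene" or "side" or "wrist"; returns the picture (420x560x3 uint8, blue, green, red); there is no depth.
- manip.camera_info(name): a dict with "K" (3x3 intrinsics, pixels), "camera_from_world" (4x4, takes a point from world to camera coordinates). Camera axes: x right, y down, z forward; pixel columns grow to the right and rows downward; lengths in m; the calibration is good to about 2 mm. A picture is of the moment at which its call begins: read the wrist's pose just before it. camera_info takes no time and is no camera call; for the wrist camera it gives the pose at the moment of the call.
- manip.sign_off(): hands the job in; it is judged then, once.
The state is a dict: "t": time; "q": joint angles; "qd": joint speeds; "tau": joint torques, N m; "tcp_pos": TCP position; "tool_rot": TCP orientation; "force": force on the tool from outside, world axes, zero at the start; "ft_torque": the same for the moment, N m; "finger_gap": opening from 0.0 (shut) to 1.0 (fully open); "gripper_force": force on a finger pad.
Only numpy, scipy, OpenCV 4.12 (cv2) and the standard library are available. Lean on these libraries where they do the work, as an engineer would, in place of code of your own. Each camera call takes 0.05 s, during which the arm holds its last target. There are 200 camera calls.

## Task

Set the steel bearing cup upright in the mouth of the round aluminium housing and let go, lowering it in rather than dropping it. Then draw the orange mallet out of its blue cubby by the handle, stand it on the bench and let go, take it again by its head, and with the mallet alone (not the gripper) tap the cup's rim down a few millimetres at a time, on opposite sides in turn so that the cup never cocks, until it is fully home and square on its shoulder. Finally stand the mallet upright on the bench clear of the housing and let go, leaving the jar, chuck key and caliper where they are.

Things in the scene. Friction and masses are not known exactly. Their poses are not given: they have to be found in the camera images.
- housing: Round aluminium bearing housing fixed to the bench, 45 mm high, flange 116 mm across, upper part 100 mm across; origin at the centre of its underside, z up. Its vertical bore is 69.2 mm wide with a chamfered mouth 77 mm wide.
- bore (a point): Centre of the bore's mouth, level with the housing's top face, 45 mm above the bench.
- cup: Bright steel bearing cup (a plain thick ring), 64 mm outside diameter, 48 mm inside, 40 mm high, 0.2 to 0.45 kg, standing upright on the bench; origin at the centre of its underside, z along its axis, upwards. Both ends alike. Keep it within 7 degrees of upright once it is in the bore.
- mallet: Orange dead-blow mallet, 0.3 to 0.5 kg: square head 34 x 34 mm, ending above and below in round black striking faces 26 mm across, 80 mm from face to face; a round black handle 20 mm thick leaves it level at 40 mm height along the mallet's own -x, to 165 mm from the head's axis. Origin: centre of the lower striking face, z up. It stands by itself. At first its head is in the cubby.
- mallet_head (a point): On the head's axis, 70 mm above the lower striking face (10 mm under its top): where to take the head from above, fingers on the two sides left and right of the handle.
- mallet_handle (a point): On the handle's axis, 125 mm from the head's axis, 40 mm above the lower striking face: where to take the handle from above.
- cubby: Blue steel tunnel fixed to the bench, 90 mm deep along its x, 82 mm wide (66 mm inside), roof underside 90 mm and top 96 mm above the bench, no floor; origin at the centre of its foot on the bench. Open towards its own -x, where the handle comes out; a 12 mm lip closes the far end. The head must be moved at least 75 mm along -x to be clear of the roof.
- jar: White jar with red cap, 58 mm across, 70 mm high, bystander; origin at the centre of its underside.
- chuck_key: Steel T-shaped chuck key, 116 mm long, 90 mm crossbar, 18 mm high, lying flat, bystander; origin under the crossbar end of its shaft.
- caliper: Digital caliper, 200 mm long, 12 mm high, lying flat, bystander; origin under the middle of its beam.
- rest (a point): On the bore's axis, 27 mm above the bench: where the cup's underside comes to rest when lowered in, on a brass ring that stands for the tight fit (rim then 22 mm proud of the housing, 67 mm above the bench). From there it sinks only when pushed, with 5 to 8 N and about 5 N more at 50 mm/s; the pushed side sinks, the far side lags, nothing springs back; pushed on one side only, it cocks and jams.
- shoulder (a point): On the bore's axis, 11 mm above the bench: the fixed shoulder on which the cup's underside lies when fully home, 16 mm below its first rest; the rim then stands 6 mm proud of the housing (51 mm above the bench).
Not all that is in view belongs to the job. Leave any purple or yellow look-alike of the cup alone.

How it is judged:
On the way, in this order (a step that is already met when the one before it is completed fails the run):
1. the cup stands upright in the bore's mouth on the brass ring, released, not yet tapped down (horizontal distance between cup and housing below 0.006 m and z of cup in the frame of housing between 0.0205 and 0.032 m and angle between cup's own z axis and vertical below 0.1 rad and contact force between the fingers and cup below 0.2 N and linear speed of cup below 0.03 m/s), for 0.2 s.
2. the mallet stands on the bench, clear of the cubby, released (horizontal distance between mallet and cubby above 0.07 m and height (world z) of mallet below 0.006 m and angle between mallet's own z axis and vertical below 0.1 rad and contact force between the fingers and mallet below 0.2 N and linear speed of mallet below 0.03 m/s), for 0.15 s.
3. the mallet is lifted by its head (height (world z) of mallet above 0.02 m and distance between the grasp point and mallet_head below 0.05 m and contact force between the fingers and mallet above 1 N), for 0.1 s.
4. the mallet has the cup part of the way down (z of cup in the frame of housing below 0.0195 m and horizontal distance between cup and housing below 0.006 m), for 0.05 s.
At the end, for the whole second after the job is handed in: The cup's underside is within 2.5 mm of its shoulder (11 mm above the bench), centred within 5 mm and within 2.5 degrees of square; the mallet stands upright on a striking face on the bench (tilt under 6 degrees), its head's axis over 75 mm from the bore's axis; both at rest (z of cup in the frame of housing between 0.005 and 0.0135 m and horizontal distance between cup and housing below 0.005 m and angle between cup's own z axis and vertical below 0.045 rad and linear speed of each of cup, mallet below 0.02 m/s and height (world z) of mallet below 0.006 m and angle between mallet's own z axis and vertical below 0.1 rad and horizontal distance between mallet and housing above 0.075 m); the robot touches nothing.
It fails at once if the cup cocks in the bore (tilts over 0.13 rad, 7.4 degrees) (horizontal distance between cup and housing below 0.012 m and z of cup in the frame of housing below 0.03 m and angle between cup's own z axis and vertical above 0.13 rad).
It fails at once if the cup is pressed down by the fingers or the arm instead of the mallet (horizontal distance between cup and housing below 0.012 m and z of cup in the frame of housing below 0.0205 m and contact force between any of the fingers, the arm and cup above 3 N).
It fails at once if the cup is dropped into the bore (over 0.6 m/s) (horizontal distance between cup and housing below 0.012 m and z of cup in the frame of housing below 0.045 m and linear speed of cup above 0.6 m/s).
It fails at once if a bystander is moved more than 25 mm (distance of any of jar, chuck_key, caliper from where it was at the start of the episode above 0.025 m).
It also fails if it takes over 72 s, if anything falls off the work surface, if the arm or the gripper's body presses on something with over 40 N, if the wrist force passes 120 N, or if a joint passes its speed limit or range.

## Working session

There is one attempt and no reset: what is moved stays moved. The work goes in short steps, Python scripts to look and compute and a tool call to move; the robot and the scene stay as the last step left them, time stands still between calls to the robot, and variables do not carry over. Pictures are saved under pics/ and viewed, at most 10 in all, crops included, and the job is handed in when it is done.

Besides the shell and the picture viewer there is one more tool, called as a command line: name --argument value ..., lists and objects as JSON in quotes. servo_tool: Moves the arm, as the interface text tells. Its arguments: {"type":"object","properties":{"rows":{"type":"array","items":{"type":"array","items":{"type":"array","items":{"type":"number"}}}},"squeeze":{"type":"number"}},"required":["rows"]}

```bash
mkdir -p pics
python3 - <<'E'
from station import manip
import cv2,numpy as np
for n in("scene","side"):
    cv2.imwrite(f"pics/{n}0.png",manip.snapshot(n)); c=manip.camera_info(n); print(n,np.round(c["K"],1).tolist(),np.round(c["camera_from_world"],3).tolist())
print(manip.sense())
E
```

```text
scene [[393.5, 0.0, 281.5], [0.0, 393.5, 206.7], [0.0, 0.0, 1.0]] [[-0.092, 0.996, 0.006, 0.055], [0.86, 0.083, -0.503, -0.465], [-0.501, -0.042, -0.864, 1.27], [0.0, 0.0, 0.0, 1.0]]
side [[492.2, 0.0, 285.6], [0.0, 492.2, 208.5], [0.0, 0.0, 1.0]] [[0.987, -0.161, 0.013, -0.57], [-0.089, -0.608, -0.789, 0.123], [0.135, 0.777, -0.615, 0.918], [0.0, 0.0, 0.0, 1.0]]
{'t': 0.1, 'q': array([ 1.14053686e+00,  5.28385482e-01,  1.43378448e+00, -1.33440881e-05,
        1.18138706e+00, -1.78487036e-01]), 'qd': array([-0.00082034, -0.00195553, -0.00338501,  0.00034574, -0.00034713,
        0.00030649]), 'tau': array([ 4.84706088e-04, -4.43304455e+01, -1.78587270e+01, -1.72391369e-04,
        3.88439919e-03, -3.65024235e-06]), 'tcp_pos': array([0.1554095 , 0.60474145, 0.24942061]), 'tool_rot': array([ 1.25551406e-01,  9.92086629e-01, -9.38887608e-04, -2.88469673e-04]), 'force': array([ 0.12468155,  0.37161393, -0.27223725]), 'ft_torque': array([0.02720472, 0.02948759, 0.05489388]), 'gripper_force': 0.0, 'finger_gap': 0.9987162858671492}
```

View pics/scene0.png

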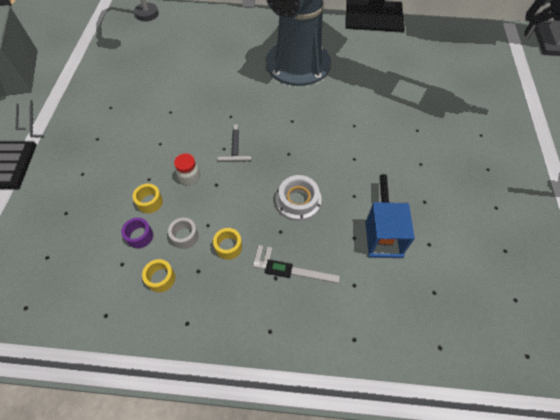

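View pics/side0.png

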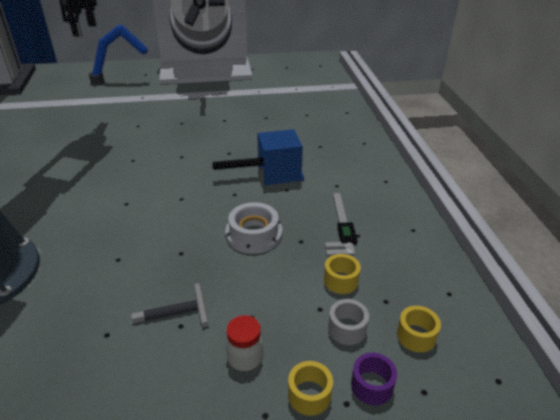

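The scene view shows the grey cup near (182,232), the housing rim at (299,191) and the cubby near (390,228), with the handle tip at (384,178). The side view has the cup at (349,320), the housing at (254,222) and the handle tip at (215,165). I'll enlarge crops to read these closer.

```bash
cat > h.py <<'E'
from station import manip
import cv2,numpy as np
def ray(n,u,v,z,c=None):
    c=c or manip.camera_info(n);K=np.array(c["K"]);T=np.array(c["camera_from_world"]);R=T[:3,:3];o=-R.T@T[:3,3]
    d=R.T@np.linalg.inv(K)@[u,v,1]; return o+d*(z-o[2])/d[2]
def proj(n,p,c=None):
    c=c or manip.camera_info(n);q=np.array(c["camera_from_world"])@[*p,1];q=np.array(c["K"])@q[:3];return q[:2]/q[2]
E
python3 - <<'E'
from h import *
s=cv2.imread("pics/scene0.png");d=cv2.imread("pics/side0.png")
def cr(i,x,y,w,h,k): return cv2.resize(i[y:y+h,x:x+w],(w*k,h*k),interpolation=cv2.INTER_CUBIC)
a=cr(s,150,160,100,100,4)[:300];a=cr(s,150,190,100,75,4);b=cr(s,260,165,100,75,4)
c=cr(s,340,165,100,100,4)[:300];c=cr(s,350,170,80,100,3);e=cr(d,200,120,133,75,3)
o=np.zeros((600,800,3),np.uint8);o[:300,:400]=a;o[:300,400:]=b;o[300:600,:240]=c;o[300:525,300:699]=e
cv2.imwrite("pics/crop.png",o)
for n,u,v,z,l in [("scene",182,229,.04,"cup"),("side",349,314,.04,"cup"),("scene",299,191,.045,"hous"),("side",254,215,.045,"hous"),("scene",384,178,.04,"tip"),("side",215,164,.04,"tip")]: print(l,n,ray(n,u,v,z).round(3))
E
```

```text
cup scene [ 0.647 -0.229  0.04 ]
cup side [ 0.645 -0.227  0.04 ]
hous scene [0.518 0.036 0.045]
hous side [0.52  0.047 0.045]
tip scene [0.455 0.248 0.04 ]
tip side [0.451 0.256 0.04 ]
```

View pics/crop.png

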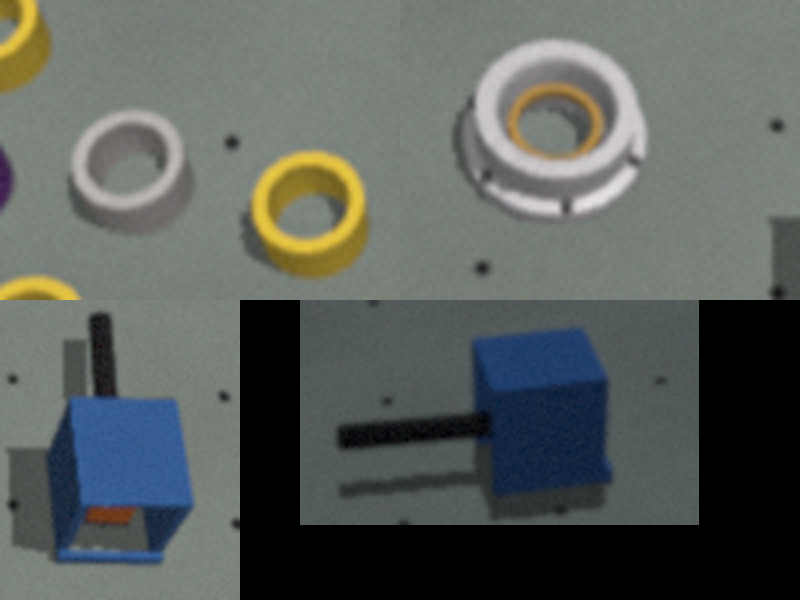

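The crop shows the cup's top centre at (182.2,230) and the housing mouth at (299.3,192.3). The cubby roof corners are at (374,203), (409,203), (414,238) and (376.5,239), and the handle runs (383,175) to (385,202).

Run:
```python
from h import *
for l,n,u,v,z in [("cup","scene",182.2,230,.04),("yel1","scene",227.7,240.5,.04),("yel2","scene",147,194.5,.04),("yel3","scene",158,272,.04),("pur","scene",137,230,.04),
("hous","scene",299.3,192.3,.045),("r","scene",374,203.3,.096),("r","scene",409.3,203.3,.096),("r","scene",413.7,238.3,.096),("r","scene",376.5,239,.096),("tip","scene",383,176,.042),("h2","scene",385,201.7,.046),
("r","side",258,133.5,.096),("r","side",295,129.5,.096),("r","side",302,147,.096),("r","side",263.5,150,.096),("tip","side",214,164,.042)]: print(l,n,ray(n,u,v,z).round(3))
```

```text
cup scene [ 0.649 -0.228  0.04 ]
yel1 scene [ 0.666 -0.118  0.04 ]
yel2 scene [ 0.561 -0.335  0.04 ]
yel3 scene [ 0.756 -0.258  0.04 ]
pur scene [ 0.659 -0.333  0.04 ]
hous scene [0.522 0.037 0.045]
r scene [0.568 0.208 0.096]
r scene [0.56  0.288 0.096]
r scene [0.648 0.292 0.096]
r scene [0.657 0.211 0.096]
tip scene [0.451 0.245 0.042]
h2 scene [0.53  0.246 0.046]
r side [0.557 0.287 0.096]
r side [0.647 0.294 0.096]
r side [0.648 0.212 0.096]
r side [0.561 0.211 0.096]
tip side [0.449 0.254 0.042]
```

servo_tool --rows '[[[0, 0, 6.12, 0, 0, 0, 1], [0, 0, 6.12, 0, 0, 0, 1], [0, 0, 6.12, 0, 0, 0, 1], [0, 0, 6.12, 0, 0, 0, 1], [0, 0, 6.12, 0, 0, 0, 1], [0, 0, 0, -0.039, -0.01, 0, 1], [0, 0, 0, -0.039, -0.01, 0, 1], [0, 0, 0, -0.039, -0.01, 0, 1]]]'

```text
t: 0.77
tcp_pos: [0.217, 0.5001, 0.2496]
tool_rot: [0.382, 0.924, -0.001, -0.0]
force: [0.7, -0.5, 0.2]
finger_gap: 0.999
gripper_force: 0.0
```

servo_tool --rows '[[[0, 0, 0, -0.039, -0.01, 0, 1], [0, 0, 0, -0.039, -0.01, 0, 1], [0, 0, 0, -0.039, -0.01, 0, 1], [0, 0, 0, -0.039, -0.01, 0, 1], [0, 0, 0, -0.039, -0.01, 0, 1], [0, 0, 0, -0.039, -0.01, 0, 1], [0, 0, 0, -0.039, -0.01, 0, 1], [0, 0, 0, -0.039, -0.01, 0, 1]]]'

```text
t: 1.43
tcp_pos: [0.3814, 0.2222, 0.2502]
tool_rot: [0.383, 0.924, -0.0, -0.0]
force: [0.9, 0.3, 0.8]
finger_gap: 0.997
gripper_force: 0.0
```

servo_tool --rows '[[[0, 0, 0, -0.039, -0.01, 0, 1], [0, 0, 0, -0.039, -0.01, 0, 1], [0, 0, 0, -0.039, -0.01, 0, 1], [0, 0, 0, -0.039, -0.01, 0, 1], [0, 0, 0, -0.039, -0.01, 0, 1], [0, 0, 0, -0.02, -0.005, 0, 1], [0, 0, 0, 0, 0, 0, 1], [0, 0, 0, 0, 0, 0, 1]]]'

```text
t: 2.1
tcp_pos: [0.4941, 0.0321, 0.2498]
tool_rot: [0.384, 0.923, 0.0, -0.001]
force: [0.7, -0.3, -0.0]
finger_gap: 1.006
gripper_force: 0.0
```

Run:
```python
from h import *
import json
c=manip.camera_info("wrist");s=manip.sense();im=manip.snapshot("wrist");cv2.imwrite("pics/w1.png",im)
json.dump({k:np.array(v).tolist() for k,v in c.items() if k in("K","camera_from_world")},open("w1.json","w"))
print(s["tcp_pos"],s["tool_rot"],s["q"]);print(proj("wrist",[.522,.037,.045],c),np.round(c["K"],1)[0])
T=np.array(c["camera_from_world"]);print(-T[:3,:3].T@T[:3,3])
```

```text
[0.4941433  0.03213901 0.24981407] [ 3.84200663e-01  9.23249340e-01  1.56197321e-05 -7.12097006e-04] [-1.61336878e-01  3.54922988e-01  1.75150735e+00  4.17412356e-04
  1.03654084e+00 -9.43662029e-01]
[306.95449419 195.80697517] [377.    0.  282.3]
[0.44297988 0.08585942 0.37253707]
```

View pics/w1.png

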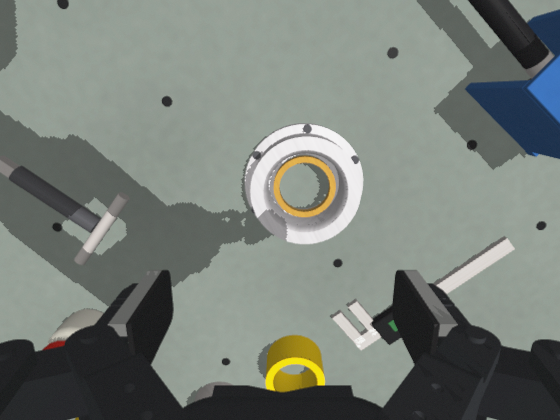

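The wrist view shows the housing top circle centred near (306,188) and the orange ring near (304,187). I'll fit both in code.

Run:
```python
from h import *
import json
c=json.load(open("w1.json"));im=cv2.imread("pics/w1.png")
h=cv2.cvtColor(im,cv2.COLOR_BGR2HSV)
m=cv2.inRange(h,(8,100,80),(30,255,255));m[:, :240]=0;m[:,370:]=0;m[:140]=0;m[250:]=0
p=np.argwhere(m)[:,::-1].astype(np.int32);e=cv2.fitEllipse(cv2.convexHull(p));print("ring",e)
for z in(.02,.027,.03):print(ray("wrist",*e[0],z,c).round(4))
# bore/top predictions
o=cv2.resize(im[110:260,230:380],(750,750)[:2] and (600,600),interpolation=cv2.INTER_CUBIC)
for q,col in(((.522,.037),(0,0,255)),((.516,.039),(0,255,0))):
    for r,z in((.05,.045),(.0385,.045)):
        for a in np.linspace(0,6.283,40):
            u=(proj("wrist",[q[0]+r*np.cos(a),q[1]+r*np.sin(a),z],c)-[230,110])*4;cv2.circle(o,(int(u[0]),int(u[1])),2,col,-1)
cv2.imwrite("pics/w1c.png",o)
```

```text
ring ((304.1023254394531, 186.15951538085938), (61.366310119628906, 62.10569763183594), 73.31102752685547)
[0.5192 0.038  0.02  ]
[0.5177 0.039  0.027 ]
[0.517  0.0394 0.03  ]
```

View pics/w1c.png

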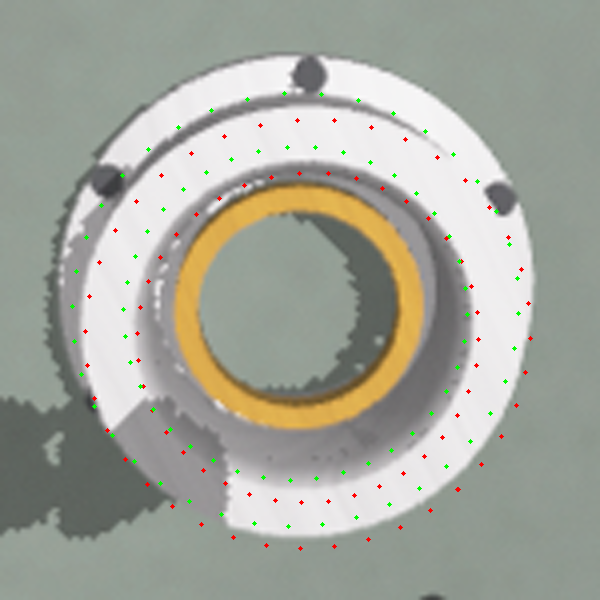

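The top circle centre is at crop (306,319), which is pixel (306.5,189.8).

Run:
```python
from h import *
import json
c=json.load(open("w1.json"));print(ray("wrist",306.5,189.8,.045,c).round(4))
```

```text
[0.5177 0.0406 0.045 ]
```

servo_tool --rows '[[[0, 0, 0, -0.0356, -0.0116, 0, 1], [0, 0, 0, -0.0356, -0.0116, 0, 1], [0, 0, 0, -0.0356, -0.0116, 0, 1], [0, 0, 0, -0.0356, -0.0116, 0, 1], [0, 0, 0, -0.0356, -0.0116, 0, 1], [0, 0, 0, -0.0356, -0.0116, 0, 1], [0, 0, 0, -0.0356, -0.0116, 0, 1], [0, 0, 0, -0.0356, -0.0116, 0, 1]]]'

```text
t: 2.82
tcp_pos: [0.6299, -0.2329, 0.25]
tool_rot: [0.382, 0.924, 0.0, -0.001]
force: [0.6, -0.0, -0.7]
finger_gap: 1.0
gripper_force: 0.0
```

servo_tool --rows '[[[0, 0, 0, 0, 0, 0, 1], [0, 0, 0, 0, 0, 0, 1]]]'

```text
t: 2.98
tcp_pos: [0.6299, -0.2337, 0.2494]
tool_rot: [0.383, 0.924, 0.0, -0.001]
force: [-0.1, -0.1, -0.0]
finger_gap: 1.001
gripper_force: 0.0
```

Run:
```python
from h import *
import json
c=manip.camera_info("wrist");s=manip.sense();im=manip.snapshot("wrist")
print(s["tcp_pos"],s["tool_rot"])
q=(.648,-.2275)
for r,z in((.032,.04),(.024,.04)):
    for a in np.linspace(0,6.283,40):
        u=proj("wrist",[q[0]+r*np.cos(a),q[1]+r*np.sin(a),z],c);cv2.circle(im,(int(u[0]),int(u[1])),0,(0,0,255),-1)
u=proj("wrist",[*q,.04],c);print(u)
x,y=int(u[0])-75,int(u[1])-75;print(x,y)
cv2.imwrite("pics/w2.png",cv2.resize(im[y:y+150,x:x+150],(600,600),interpolation=cv2.INTER_CUBIC))
json.dump({k:np.array(v).tolist() for k,v in c.items() if k in("K","camera_from_world")},open("w2.json","w"))
```

```text
[ 0.62985536 -0.23370464  0.24941596] [ 3.83071809e-01  9.23718204e-01  2.93873369e-04 -7.62987300e-04]
[300.11610741 186.27759456]
225 111
```

View pics/w2.png

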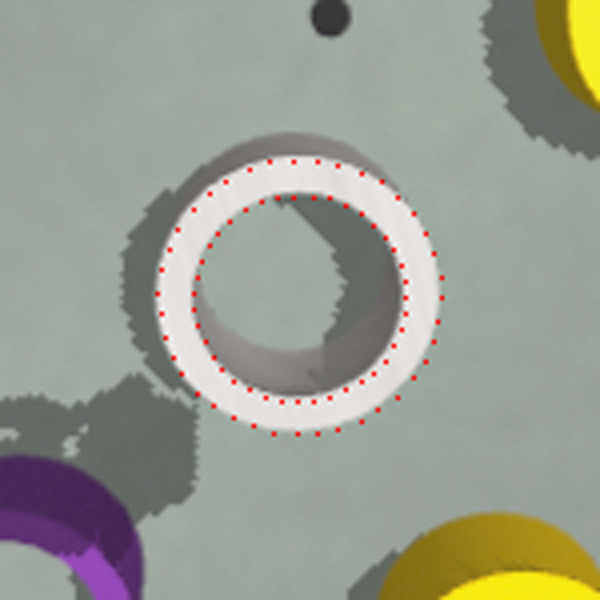

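servo_tool --rows '[[[0, 0, 0, -0.0074, 0.0172, 0.0269, 1], [0, 0, 0, 0, 0, 0.0269, 1], [0, 0, 0, 0, 0, 0.0269, 1], [0, 0, 0, 0, 0, 0.0269, 1], [0, 0, 0, 0, 0, 0.0269, 1], [0, 0, 0, 0, 0, 0.0269, 1], [0, 0, 0, 0, 0, 0.0269, 1], [0, 0, 0, 0, 0, 0.0269, 1]]]'

```text
t: 3.7
tcp_pos: [0.6464, -0.2237, 0.0345]
tool_rot: [0.382, 0.924, 0.0, -0.001]
force: [0.6, -0.9, -0.1]
finger_gap: 1.003
gripper_force: 0.0
```

servo_tool --rows '[[[0, 0, 0, 0, 0, 0, 1], [0, 0, 0, 0, 0, 0, -1], [0, 0, 0, 0, 0, 0, -1], [0, 0, 0, 0, 0, 0, -1], [0, 0, 0, 0, 0, 0, -1], [0, 0, 0, 0, 0, 0, -1]]]' --squeeze 50

```text
t: 4.2
tcp_pos: [0.6483, -0.227, 0.0375]
tool_rot: [0.383, 0.924, 0.0, 0.002]
force: [-1.5, 1.3, 4.9]
finger_gap: 0.727
gripper_force: 56.0
```

servo_tool --rows '[[[0, 0, 0, 0, 0, -0.015, -1], [0, 0, 0, 0, 0, -0.03, -1], [0, 0, 0, 0, 0, -0.035, -1], [0, 0, 0, 0.0349, 0.0121, 0, -1], [0, 0, 0, 0.0349, 0.0121, 0, -1], [0, 0, 0, 0.0349, 0.0121, 0, -1], [0, 0, 0, 0.0349, 0.0121, 0, -1], [0, 0, 0, 0.0349, 0.0121, 0, -1]]]'

```text
t: 4.87
tcp_pos: [0.5657, -0.0598, 0.1161]
tool_rot: [0.383, 0.924, 0.0, 0.0]
force: [0.5, 0.5, -3.4]
finger_gap: 0.723
gripper_force: 56.6
```

servo_tool --rows '[[[0, 0, 0, 0.0349, 0.0121, 0, -1], [0, 0, 0, 0.0349, 0.0121, 0, -1], [0, 0, 0, 0.0349, 0.0121, 0, -1], [0, 0, 0, 0, 0, 0, -1], [0, 0, 0, 0, 0, 0, -1], [0, 0, 0, 0, 0, 0, -1]]]'

```text
t: 5.37
tcp_pos: [0.5193, 0.0388, 0.116]
tool_rot: [0.382, 0.924, 0.0, 0.001]
force: [0.3, 0.3, -3.3]
finger_gap: 0.728
gripper_force: 56.6
```

Run:
```python
from h import *
s=manip.sense();print(s["tcp_pos"],s["tool_rot"],s["force"],s["gripper_force"])
a=manip.snapshot("side");b=manip.snapshot("scene");w=manip.snapshot("wrist")
c=manip.camera_info("wrist");t=s["tcp_pos"]
print(proj("scene",t),proj("side",t),proj("wrist",t,c))
o=np.zeros((600,800,3),np.uint8)
o[:300,:400]=cv2.resize(a[170:245,204:304],(400,300));o[:300,400:]=cv2.resize(b[150:225,250:350],(400,300));o[300:600,:400]=cv2.resize(w,(400,300))
cv2.imwrite("pics/p3.png",o)
```

```text
[0.5193326  0.03879382 0.11598987] [3.82449210e-01 9.23975457e-01 1.97971150e-04 1.38426517e-03] [ 0.33680147  0.27196702 -3.28311743] 56.56710005365312
[301.37128401 174.91703572] [253.28894146 188.78102156] [280.35242887 299.67921997]
```

View pics/p3.png

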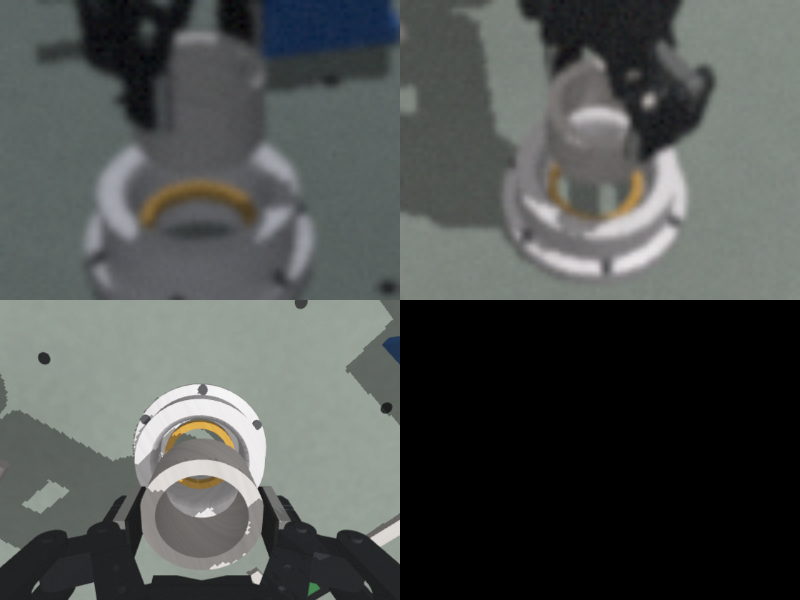

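The cup hangs upright over the housing. I'll correct it by about 1.5 mm and lower it.

servo_tool --rows '[[[0, 0, 0, 0.0014, 0, 0.008, -1], [0, 0, 0, 0, 0, 0.01, -1], [0, 0, 0, 0, 0, 0.008, -1], [0, 0, 0, 0, 0, 0.006, -1], [0, 0, 0, 0, 0, 0.006, -1], [0, 0, 0, 0, 0, 0.004, -1], [0, 0, 0, 0, 0, 0.003, -1], [0, 0, 0, 0, 0, 0, -1]]]'

```text
t: 6.18
tcp_pos: [0.517, 0.0399, 0.0693]
tool_rot: [0.383, 0.924, -0.0, -0.001]
force: [-0.6, -0.4, -3.8]
finger_gap: 0.724
gripper_force: 56.5
```

servo_tool --rows '[[[0, 0, 0, 0, 0, 0.0015, -1], [0, 0, 0, 0, 0, 0.0015, -1], [0, 0, 0, 0, 0, 0, -1]]]'

```text
t: 6.43
tcp_pos: [0.5174, 0.0399, 0.0672]
tool_rot: [0.383, 0.924, 0.0, 0.0]
force: [-0.0, 0.9, -3.4]
finger_gap: 0.731
gripper_force: 56.6
```

servo_tool --rows '[[[0, 0, 0, 0, 0, 0.001, -1], [0, 0, 0, 0, 0, 0.001, -1], [0, 0, 0, 0, 0, 0, -1]]]'

```text
t: 6.68
tcp_pos: [0.5173, 0.0399, 0.0651]
tool_rot: [0.383, 0.924, 0.0, 0.0]
force: [0.1, 0.5, -3.5]
finger_gap: 0.729
gripper_force: 56.6
```

servo_tool --rows '[[[0, 0, 0, 0, 0, 0.001, -1], [0, 0, 0, 0, 0, 0, -1]]]'

```text
t: 6.85
tcp_pos: [0.5175, 0.0399, 0.0644]
tool_rot: [0.383, 0.924, 0.0, 0.0]
force: [-0.3, -0.0, -2.2]
finger_gap: 0.729
gripper_force: 56.8
```

servo_tool --rows '[[[0, 0, 0, 0, 0, 0.0005, -1], [0, 0, 0, 0, 0, 0, -1]]]'

```text
t: 7.02
tcp_pos: [0.5175, 0.0398, 0.0641]
tool_rot: [0.383, 0.924, 0.0, 0.0]
force: [-0.2, 1.1, 2.0]
finger_gap: 0.73
gripper_force: 57.3
```

servo_tool --rows '[[[0, 0, 0, 0, 0, 0, 0.75], [0, 0, 0, 0, 0, 0, 0.9], [0, 0, 0, 0, 0, 0, 1], [0, 0, 0, 0, 0, 0, 1], [0, 0, 0, 0, 0, -0.006, 1], [0, 0, 0, 0, 0, -0.02, 1], [0, 0, 0, 0, 0, -0.04, 1], [0, 0, 0, 0, 0, -0.04, 1]]]'

```text
t: 7.68
tcp_pos: [0.5161, 0.0399, 0.1699]
tool_rot: [0.383, 0.924, -0.001, -0.002]
force: [1.0, 0.4, -0.7]
finger_gap: 1.0
gripper_force: 0.0
```

servo_tool --rows '[[[0, 0, -6.43, 0, 0, -0.0415, 1], [0, 0, -6.43, 0, 0, -0.0085, 1], [0, 0, -6.43, 0, 0, 0, 1], [0, 0, -6.43, 0, 0, 0, 1], [0, 0, -6.43, 0, 0, 0, 1], [0, 0, -6.43, 0, 0, 0, 1], [0, 0, -6.43, 0, 0, 0, 1], [0, 0, 0, 0, 0, 0, 1]]]'

```text
t: 8.35
tcp_pos: [0.5171, 0.0399, 0.22]
tool_rot: [-0.001, 1.0, -0.0, 0.0]
force: [-0.0, -1.0, 0.4]
finger_gap: 0.998
gripper_force: 0.0
```

Run:
```python
from h import *
import json
s=manip.sense();c=manip.camera_info("wrist");w=manip.snapshot("wrist");cv2.imwrite("pics/w4.png",w)
json.dump({k:np.array(v).tolist() for k,v in c.items() if k in("K","camera_from_world")},open("w4.json","w"))
print(s["tcp_pos"],s["tool_rot"],s["q"])
print(proj("wrist",[.5175,.0398,.067],c))
```

```text
[0.51711155 0.03989526 0.22003105] [-7.89599318e-04  9.99999677e-01 -1.65599064e-05  1.48914479e-04] [-1.38693351e-01  4.26719817e-01  1.73028749e+00  1.03368625e-05
  9.84285809e-01 -1.71107460e+00]
[280.72785289 192.3792788 ]
```

servo_tool --rows '[[[0, 0, 0, 0.006, 0.035, 0, 1], [0, 0, 0, 0.008, 0.035, 0, 1], [0, 0, 0, 0.008, 0.035, 0, 1], [0, 0, 0, 0.008, 0.035, 0, 1], [0, 0, 0, 0.008, 0.035, 0, 1], [0, 0, 0, 0.008, 0.035, 0, 1], [0, 0, 0, 0, 0, 0, 1], [0, 0, 0, 0, 0, 0, 1]]]'

```text
t: 9.07
tcp_pos: [0.4706, 0.2515, 0.2197]
tool_rot: [-0.001, 1.0, -0.0, 0.0]
force: [0.0, 0.0, -0.6]
finger_gap: 1.0
gripper_force: 0.0
```

Run:
```python
from h import *
import json
s=manip.sense();c=manip.camera_info("wrist");w=manip.snapshot("wrist");cv2.imwrite("pics/w5.png",w)
json.dump({k:np.array(v).tolist() for k,v in c.items() if k in("K","camera_from_world")},open("w5.json","w"))
print(s["tcp_pos"],s["tool_rot"],s["q"])
a=cv2.imread("pics/w4.png")
o=np.hstack([cv2.resize(a,(240,180)),np.zeros((180,560,3),np.uint8)])
o=np.vstack([o,np.zeros((420,800,3),np.uint8)]);o[180:,:560]=w
u=proj("wrist",[.5175,.0398,.067],json.load(open("w4.json"))).astype(int)
x,y=np.clip(u-60,0,[440,300]);o[:180,260:440]=cv2.resize(a[y:y+120,x:x+120],(180,180));print(x,y)
cv2.imwrite("pics/p5.png",o)
```

```text
[0.47056917 0.2514568  0.21970301] [-8.28377366e-04  9.99999646e-01 -1.20650879e-04  8.86344662e-05] [ 2.81336691e-01  4.45799388e-01  1.69460478e+00 -3.33642979e-04
  1.00108497e+00 -1.29093644e+00]
220 132
```

View pics/p5.png

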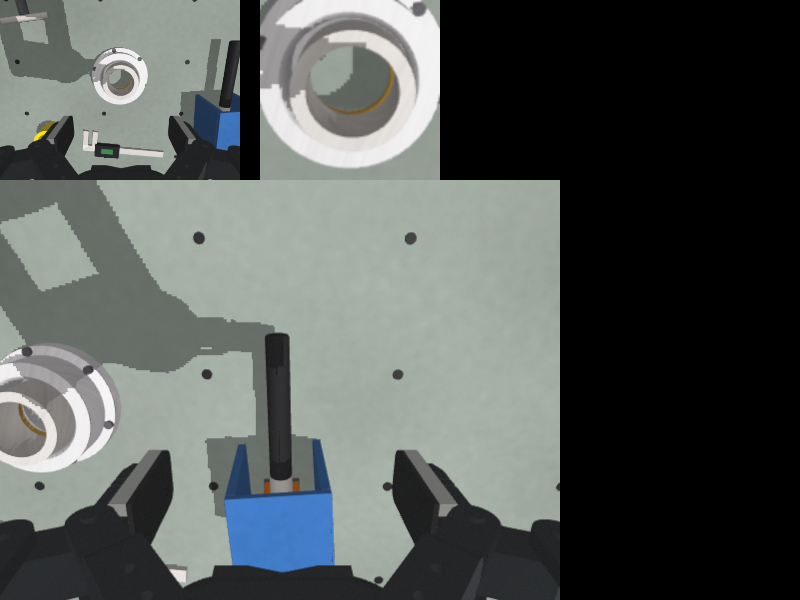

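The cup sits in the mouth, with its rim centre at the predicted pixel. The handle axis in the wrist picture runs from (277,156) to (281,292).

Run:
```python
from h import *
import json
c=json.load(open("w5.json"))
a=ray("wrist",277,156,.045,c);b=ray("wrist",281,292,.045,c);print(a.round(4),b.round(4),np.degrees(np.arctan2(*(b-a)[1::-1])))
l=ray("wrist",227,318,.096,c);r=ray("wrist",332,312,.096,c);print(l.round(4),r.round(4))
```

```text
[0.4469 0.2483 0.045 ] [0.568  0.2514 0.045 ] 1.4967200247436634
[0.5607 0.2111 0.096 ] [0.5554 0.2897 0.096 ]
```

servo_tool --rows '[[[0, 0, -1.5, -0.0164, -0.002, 0.02, 1], [0, 0, 0, 0, 0, 0.03, 1], [0, 0, 0, 0, 0, 0.03, 1], [0, 0, 0, 0, 0, 0.03, 1], [0, 0, 0, 0, 0, 0.03, 1], [0, 0, 0, 0, 0, 0.025, 1], [0, 0, 0, 0, 0, 0.0145, 1], [0, 0, 0, 0, 0, 0, 1]]]'

```text
t: 9.78
tcp_pos: [0.4864, 0.2454, 0.037]
tool_rot: [-0.011, 1.0, -0.001, -0.003]
force: [-0.5, 0.8, 0.5]
finger_gap: 1.002
gripper_force: 0.0
```

servo_tool --rows '[[[0, 0, 0, 0, 0, 0, -1], [0, 0, 0, 0, 0, 0, -1], [0, 0, 0, 0, 0, 0, -1], [0, 0, 0, 0, 0, 0, -1], [0, 0, 0, 0, 0, 0, -1], [0, 0, 0, 0, 0, 0, -1], [0, 0, 0, 0, 0, 0, -1], [0, 0, 0, 0, 0, 0, -1]]]' --squeeze 50

```text
t: 10.45
tcp_pos: [0.4881, 0.248, 0.0405]
tool_rot: [-0.013, 1.0, 0.0, 0.001]
force: [0.0, -1.2, 0.9]
finger_gap: 0.218
gripper_force: 48.7
```

servo_tool --rows '[[[0, 0, 0, 0.006, 0, 0, -1], [0, 0, 0, 0.014, 0, 0, -1], [0, 0, 0, 0.018, 0, 0, -1], [0, 0, 0, 0.018, 0, 0, -1], [0, 0, 0, 0.018, 0, 0, -1], [0, 0, 0, 0.018, 0, 0, -1], [0, 0, 0, 0.015, 0, 0, -1], [0, 0, 0, 0.008, 0, 0, -1]]]'

```text
t: 11.12
tcp_pos: [0.3712, 0.2448, 0.0403]
tool_rot: [-0.013, 1.0, -0.0, -0.0]
force: [2.7, -0.6, 0.3]
finger_gap: 0.216
gripper_force: 48.8
```

servo_tool --rows '[[[0, 0, 0, 0, 0, 0, -1], [0, 0, 0, 0, 0, 0, -1]]]'

```text
t: 11.28
tcp_pos: [0.3702, 0.2444, 0.0401]
tool_rot: [-0.013, 1.0, -0.001, -0.003]
force: [-4.5, -0.1, 3.3]
finger_gap: 0.212
gripper_force: 49.1
```

servo_tool --rows '[[[0, 0, 0, 0, 0, 0, 0], [0, 0, 0, 0, 0, 0, 0.8], [0, 0, 0, 0, 0, 0, 1], [0, 0, 0, 0, 0, 0, 1], [0, 0, 0, 0, 0, 0, 1], [0, 0, 0, 0, 0, -0.02, 1], [0, 0, 0, 0, 0, -0.035, 1], [0, 0, 0, 0, 0, -0.04, 1]]]'

```text
t: 11.95
tcp_pos: [0.3718, 0.2443, 0.1347]
tool_rot: [-0.013, 1.0, -0.001, -0.002]
force: [1.0, 0.5, -0.6]
finger_gap: 1.0
gripper_force: 0.0
```

servo_tool --rows '[[[0, 0, 0, 0, 0, -0.04, 1], [0, 0, 0, 0, 0, -0.035, 1], [0, 0, 0, -0.03, 0, 0, 1], [0, 0, 0, -0.03, 0, 0, 1], [0, 0, 0, -0.03, 0, 0, 1], [0, 0, 0, 0, 0, 0, 1], [0, 0, 0, 0, 0, 0, 1]]]'

```text
t: 12.53
tcp_pos: [0.4643, 0.247, 0.2101]
tool_rot: [-0.012, 1.0, 0.0, 0.001]
force: [-1.0, 0.2, -0.5]
finger_gap: 0.999
gripper_force: 0.0
```

Run:
```python
from h import *
import json
s=manip.sense();c=manip.camera_info("wrist");w=manip.snapshot("wrist")
b=manip.snapshot("side");cv2.imwrite("pics/side6.png",b)
json.dump({k:np.array(v).tolist() for k,v in c.items() if k in("K","camera_from_world")},open("w6.json","w"))
print(s["tcp_pos"],s["tool_rot"],s["force"])
o=np.zeros((600,800,3),np.uint8);o[:420,:560]=w;o[420:600,:240]=cv2.resize(b,(240,180));o[420:600,250:650]=cv2.resize(b[110:200,140:340],(400,180))
cv2.imwrite("pics/p6.png",o)
```

```text
[0.46429639 0.24697551 0.21008995] [-1.22598063e-02  9.99924712e-01  1.27471671e-04  5.01650903e-04] [-1.00799378  0.23528138 -0.46934489]
```

View pics/p6.png

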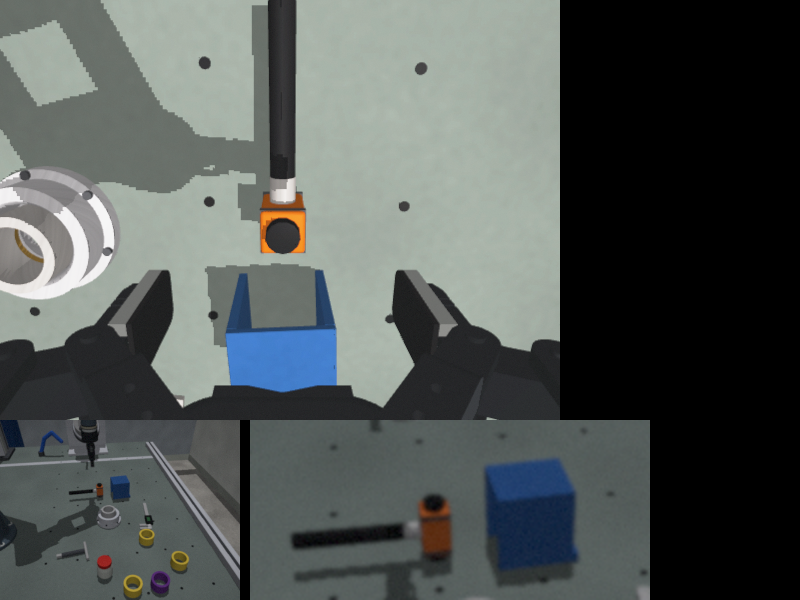

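The mallet stands clear of the cubby, with its top face centred at (283,236) and its handle running parallel to the tool's x.

Run:
```python
from h import *
import json
from scipy.spatial.transform import Rotation as R
c=json.load(open("w6.json"));p=ray("wrist",283,236,.08,c);s=manip.sense()
a=ray("wrist",281.5,5,.047,c);b=ray("wrist",283,175,.047,c)
d=R.from_quat(s["tool_rot"]).inv().apply(p-s["tcp_pos"]);print(p.round(4),d.round(4),np.degrees(np.arctan2(*(b-a)[1::-1])))
```

```text
[0.4911 0.2493 0.08  ] [-0.03    0.0017  0.1294] 1.8891684010322387
```

servo_tool --rows '[[[0, 0, 0, -0.03, 0.0017, 0.0, 1], [0, 0, 0, 0, 0, 0.03, 1], [0, 0, 0, 0, 0, 0.035, 1], [0, 0, 0, 0, 0, 0.035, 1], [0, 0, 0, 0, 0, 0.025, 1], [0, 0, 0, 0, 0, 0.013, 1], [0, 0, 0, 0, 0, 0, 1]]]'

```text
t: 13.22
tcp_pos: [0.4887, 0.2489, 0.0689]
tool_rot: [-0.013, 1.0, -0.001, -0.004]
force: [0.0, 0.9, -0.6]
finger_gap: 1.001
gripper_force: 0.0
```

servo_tool --rows '[[[0, 0, 0, 0, 0, 0, -1], [0, 0, 0, 0, 0, 0, -1], [0, 0, 0, 0, 0, 0, -1], [0, 0, 0, 0, 0, 0, -1], [0, 0, 0, 0, 0, 0, -1], [0, 0, 0, 0, 0, 0, -1], [0, 0, 0, 0, 0, 0, -1]]]' --squeeze 80

```text
t: 13.8
tcp_pos: [0.4936, 0.2498, 0.0739]
tool_rot: [-0.013, 1.0, 0.0, 0.001]
force: [-0.8, -1.2, 5.7]
finger_gap: 0.376
gripper_force: 79.3
```

servo_tool --rows '[[[0, 0, 0, 0, 0, -0.015, -1], [0, 0, 0, 0, 0, -0.035, -1], [0, 0, 0, 0, 0, -0.035, -1], [0, 0, 0, 0, 0, -0.005, -1], [0, 0, 0, 0, 0, 0, -1]]]'

```text
t: 14.22
tcp_pos: [0.4943, 0.2502, 0.1649]
tool_rot: [-0.013, 1.0, 0.001, 0.003]
force: [0.4, -0.6, -3.2]
finger_gap: 0.369
gripper_force: 80.8
```

servo_tool --rows '[[[0, 0, 0, -0.0035, -0.0305, 0, -1], [0, 0, 0, -0.0035, -0.0305, 0, -1], [0, 0, 0, -0.0035, -0.0305, 0, -1], [0, 0, 0, -0.0035, -0.0305, 0, -1], [0, 0, 0, -0.0035, -0.0305, 0, -1], [0, 0, 0, -0.0035, -0.0302, 0, -1], [0, 0, 0, 0, 0, 0, -1], [0, 0, 0, 0, 0, 0, -1]]]'

```text
t: 14.88
tcp_pos: [0.5175, 0.0661, 0.1604]
tool_rot: [-0.011, 1.0, 0.0, -0.002]
force: [0.5, 1.1, -3.8]
finger_gap: 0.374
gripper_force: 81.1
```

Run:
```python
from h import *
s=manip.sense();print(s["tcp_pos"],s["tool_rot"],s["force"],s["ft_torque"],s["gripper_force"])
b=manip.snapshot("side");a=manip.snapshot("scene");c=manip.camera_info("wrist");w=manip.snapshot("wrist");cv2.imwrite("pics/w7.png",w)
for n,i in(("side",b),("scene",a)):
    # expected mallet bottom/top axis and handle tip
    for p in([.5178,.0675,.0895],[.5178,.0675,.1695],[.3528,.0632,.1295]):
        u=proj(n,p);cv2.circle(i,(round(u[0]),round(u[1])),1,(255,0,255),-1)
o=np.zeros((600,800,3),np.uint8)
o[:300,:400]=cv2.resize(b[130:250,150:310],(400,300));o[:300,400:]=cv2.resize(a[90:210,220:380],(400,300));o[300:600,:400]=cv2.resize(w,(400,300))
cv2.imwrite("pics/p7.png",o)
```

```text
[0.51747411 0.06606655 0.16043257] [-1.10202792e-02  9.99937624e-01  2.78345899e-04 -1.79579263e-03] [ 0.4822238   1.05764054 -3.80087776] [0.07910017 0.00220002 0.00914679] 81.06023194268346
```

View pics/p7.png

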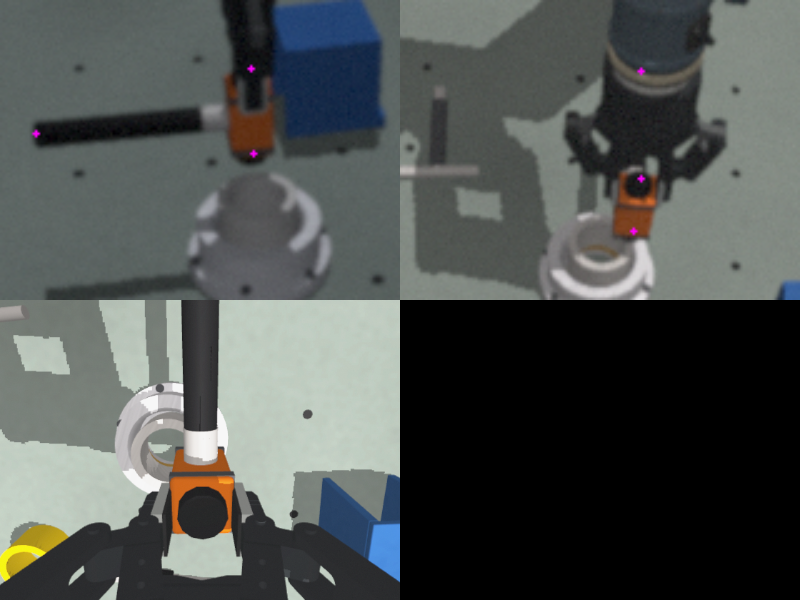

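The mallet hangs level with its face over the cup's +y rim. This was the tenth and last picture, so from here I go by force and TCP height.

servo_tool --rows '[[[0, 0, 0, -0.001, 0.001, 0.005, -1], [0, 0, 0, 0, 0, 0.006, -1], [0, 0, 0, 0, 0, 0.004, -1], [0, 0, 0, 0, 0, 0.001, -1], [0, 0, 0, 0, 0, 0, -1], [0, 0, 0, 0, 0, 0, -1]]]'

```text
t: 15.53
tcp_pos: [0.5194, 0.0689, 0.1459]
tool_rot: [-0.013, 1.0, 0.0, -0.0]
force: [-0.1, -0.6, -3.6]
finger_gap: 0.375
gripper_force: 81.1
```

servo_tool --rows '[[[0, 0, 0, 0, 0, 0.001, -1], [0, 0, 0, 0, 0, 0.001, -1], [0, 0, 0, 0, 0, 0, -1]]]'

```text
t: 15.78
tcp_pos: [0.5194, 0.0686, 0.1441]
tool_rot: [-0.013, 1.0, -0.0, 0.0]
force: [-0.7, 0.5, -3.6]
finger_gap: 0.374
gripper_force: 81.1
```

servo_tool --rows '[[[0, 0, 0, 0, -0.001, 0.0015, -1], [0, 0, 0, 0, 0, 0.001, -1], [0, 0, 0, 0, 0, 0, -1]]]'

```text
t: 16.03
tcp_pos: [0.5193, 0.0675, 0.1414]
tool_rot: [-0.013, 1.0, 0.0, -0.0]
force: [0.2, 0.1, -4.2]
finger_gap: 0.371
gripper_force: 81.1
```

servo_tool --rows '[[[0, 0, 0, 0, 0, 0.001, -1], [0, 0, 0, 0, 0, 0.001, -1], [0, 0, 0, 0, 0, 0, -1]]]'

```text
t: 16.28
tcp_pos: [0.5195, 0.0676, 0.1397]
tool_rot: [-0.013, 1.0, -0.0, 0.0]
force: [-0.4, -0.2, -2.2]
finger_gap: 0.375
gripper_force: 81.2
```

servo_tool --rows '[[[0, 0, 0, 0, 0, 0.001, -1], [0, 0, 0, 0, 0, 0.001, -1], [0, 0, 0, 0, 0, 0.001, -1], [0, 0, 0, 0, 0, 0, -1]]]'

```text
t: 16.62
tcp_pos: [0.5196, 0.0678, 0.1367]
tool_rot: [-0.013, 1.0, 0.0, 0.0]
force: [-0.3, 0.4, -0.8]
finger_gap: 0.375
gripper_force: 81.5
```

servo_tool --rows '[[[0, 0, 0, 0, 0, 0.001, -1], [0, 0, 0, 0, 0, 0, -1]]]'

```text
t: 16.78
tcp_pos: [0.5197, 0.0678, 0.1356]
tool_rot: [-0.013, 1.0, 0.0, 0.0]
force: [0.4, 0.9, 0.4]
finger_gap: 0.373
gripper_force: 81.5
```

servo_tool --rows '[[[0, 0, 0, 0, 0, -0.012, -1], [0, 0, 0, 0, -0.014, 0, -1], [0, 0, 0, 0, -0.014, 0, -1], [0, 0, 0, 0, -0.014, 0, -1], [0, 0, 0, 0, -0.014, 0, -1], [0, 0, 0, 0, 0, 0, -1], [0, 0, 0, 0, 0, 0.004, -1], [0, 0, 0, 0, 0, 0, -1]]]'

```text
t: 17.45
tcp_pos: [0.5201, 0.0119, 0.1426]
tool_rot: [-0.013, 1.0, 0.0, -0.001]
force: [-1.5, -0.3, -3.1]
finger_gap: 0.376
gripper_force: 81.1
```

servo_tool --rows '[[[0, 0, 0, 0, 0, 0.001, -1], [0, 0, 0, 0, 0, 0.001, -1], [0, 0, 0, 0, 0, 0, -1]]]'

```text
t: 17.7
tcp_pos: [0.5206, 0.0122, 0.1413]
tool_rot: [-0.013, 1.0, 0.0, -0.0]
force: [0.1, 0.0, -3.4]
finger_gap: 0.38
gripper_force: 81.1
```

servo_tool --rows '[[[0, 0, 0, 0, 0, 0.001, -1], [0, 0, 0, 0, 0, 0.001, -1], [0, 0, 0, 0, 0, 0, -1]]]'

```text
t: 17.95
tcp_pos: [0.5208, 0.0118, 0.1395]
tool_rot: [-0.013, 1.0, 0.0, -0.0]
force: [0.5, 0.7, -3.1]
finger_gap: 0.376
gripper_force: 81.1
```

servo_tool --rows '[[[0, 0, 0, 0.001, 0, 0.001, -1], [0, 0, 0, 0, 0, 0.001, -1], [0, 0, 0, 0, 0, 0, -1]]]'

```text
t: 18.2
tcp_pos: [0.5201, 0.0116, 0.1379]
tool_rot: [-0.013, 1.0, -0.0, 0.0]
force: [0.1, 0.3, -1.1]
finger_gap: 0.378
gripper_force: 81.4
```

servo_tool --rows '[[[0, 0, 0, 0, 0, 0.001, -1], [0, 0, 0, 0, 0, 0.001, -1], [0, 0, 0, 0, 0, 0, -1]]]'

```text
t: 18.45
tcp_pos: [0.5201, 0.0115, 0.1358]
tool_rot: [-0.013, 1.0, -0.0, 0.0]
force: [-0.8, -0.9, 0.3]
finger_gap: 0.371
gripper_force: 81.6
```

servo_tool --rows '[[[0, 0, 0, 0, 0, 0.001, -1], [0, 0, 0, 0, 0, 0.001, -1], [0, 0, 0, 0, 0, 0, -1]]]'

```text
t: 18.7
tcp_pos: [0.5201, 0.0115, 0.1335]
tool_rot: [-0.013, 1.0, -0.0, 0.0]
force: [0.5, -0.8, -0.2]
finger_gap: 0.375
gripper_force: 81.6
```

servo_tool --rows '[[[0, 0, 0, 0, 0, -0.01, -1], [0, 0, 0, 0, 0.014, 0, -1], [0, 0, 0, 0, 0.014, 0, -1], [0, 0, 0, 0, 0.014, 0, -1], [0, 0, 0, 0, 0.014, 0, -1], [0, 0, 0, 0, 0, 0, -1], [0, 0, 0, 0, 0, 0.005, -1], [0, 0, 0, 0, 0, 0, -1]]]'

```text
t: 19.37
tcp_pos: [0.5179, 0.0674, 0.1379]
tool_rot: [-0.013, 1.0, -0.0, -0.001]
force: [-0.1, -0.7, -4.1]
finger_gap: 0.376
gripper_force: 81.2
```

servo_tool --rows '[[[0, 0, 0, 0, 0, 0.001, -1], [0, 0, 0, 0, 0, 0.001, -1], [0, 0, 0, 0, 0, 0.001, -1], [0, 0, 0, 0, 0, 0, -1]]]'

```text
t: 19.7
tcp_pos: [0.5184, 0.0672, 0.1354]
tool_rot: [-0.013, 1.0, -0.0, -0.0]
force: [-0.9, -0.4, -4.3]
finger_gap: 0.375
gripper_force: 81.2
```

servo_tool --rows '[[[0, 0, 0, 0, 0, 0.001, -1], [0, 0, 0, 0, 0, 0.001, -1], [0, 0, 0, 0, 0, 0.001, -1], [0, 0, 0, 0, 0, 0, -1]]]'

```text
t: 20.03
tcp_pos: [0.5183, 0.0676, 0.1324]
tool_rot: [-0.013, 1.0, 0.0, -0.0]
force: [-1.0, -0.5, -4.3]
finger_gap: 0.374
gripper_force: 81.2
```

servo_tool --rows '[[[0, 0, 0, 0, 0, 0.001, -1], [0, 0, 0, 0, 0, 0, -1]]]'

```text
t: 20.2
tcp_pos: [0.5184, 0.0676, 0.1315]
tool_rot: [-0.013, 1.0, 0.0, -0.0]
force: [-0.8, -0.6, -3.7]
finger_gap: 0.371
gripper_force: 81.1
```

servo_tool --rows '[[[0, 0, 0, 0, 0, 0.001, -1], [0, 0, 0, 0, 0, 0, -1]]]'

```text
t: 20.37
tcp_pos: [0.5185, 0.0676, 0.1308]
tool_rot: [-0.013, 1.0, -0.0, 0.0]
force: [-0.9, 1.3, -1.5]
finger_gap: 0.376
gripper_force: 81.4
```

servo_tool --rows '[[[0, 0, 0, 0, 0, 0.001, -1], [0, 0, 0, 0, 0, 0, -1]]]'

```text
t: 20.53
tcp_pos: [0.5186, 0.0676, 0.1299]
tool_rot: [-0.013, 1.0, 0.0, 0.0]
force: [-0.6, 0.9, 1.1]
finger_gap: 0.369
gripper_force: 81.6
```

servo_tool --rows '[[[0, 0, 0, 0, 0, -0.01, -1], [0, 0, 0, 0, -0.014, 0, -1], [0, 0, 0, 0, -0.014, 0, -1], [0, 0, 0, 0, -0.014, 0, -1], [0, 0, 0, 0, -0.014, 0, -1], [0, 0, 0, 0, 0, 0, -1], [0, 0, 0, 0, 0, 0.005, -1], [0, 0, 0, 0, 0, 0, -1]]]'

```text
t: 21.2
tcp_pos: [0.5194, 0.012, 0.1341]
tool_rot: [-0.013, 1.0, 0.0, -0.001]
force: [-0.2, -0.1, -3.9]
finger_gap: 0.375
gripper_force: 81.1
```

servo_tool --rows '[[[0, 0, 0, 0, 0, 0.001, -1], [0, 0, 0, 0, 0, 0.001, -1], [0, 0, 0, 0, 0, 0, -1]]]'

```text
t: 21.45
tcp_pos: [0.5196, 0.0123, 0.1326]
tool_rot: [-0.013, 1.0, 0.0, -0.0]
force: [0.4, 1.4, -2.6]
finger_gap: 0.37
gripper_force: 81.2
```

servo_tool --rows '[[[0, 0, 0, 0, 0, 0.001, -1], [0, 0, 0, 0, 0, 0, -1]]]'

```text
t: 21.62
tcp_pos: [0.5197, 0.0121, 0.1318]
tool_rot: [-0.013, 1.0, 0.0, -0.0]
force: [-1.0, 1.5, 0.7]
finger_gap: 0.377
gripper_force: 81.5
```

servo_tool --rows '[[[0, 0, 0, 0, 0, 0.001, -1], [0, 0, 0, 0, 0, 0, -1]]]'

```text
t: 21.78
tcp_pos: [0.5197, 0.012, 0.1307]
tool_rot: [-0.013, 1.0, 0.0, -0.0]
force: [-0.6, 2.0, 0.4]
finger_gap: 0.375
gripper_force: 81.5
```

servo_tool --rows '[[[0, 0, 0, 0, 0, 0.001, -1], [0, 0, 0, 0, 0, 0, -1]]]'

```text
t: 21.95
tcp_pos: [0.5197, 0.0119, 0.1295]
tool_rot: [-0.013, 1.0, 0.0, -0.0]
force: [-0.7, 2.8, 0.7]
finger_gap: 0.377
gripper_force: 81.5
```

servo_tool --rows '[[[0, 0, 0, 0, 0, 0.001, -1], [0, 0, 0, 0, 0, 0.0005, -1], [0, 0, 0, 0, 0, 0, -1]]]'

```text
t: 22.2
tcp_pos: [0.5197, 0.0117, 0.1279]
tool_rot: [-0.013, 1.0, 0.0, -0.0]
force: [-0.1, 1.4, 0.0]
finger_gap: 0.377
gripper_force: 81.5
```

servo_tool --rows '[[[0, 0, 0, 0, 0, -0.01, -1], [0, 0, 0, 0, 0.014, 0, -1], [0, 0, 0, 0, 0.014, 0, -1], [0, 0, 0, 0, 0.014, 0, -1], [0, 0, 0, 0, 0.014, 0, -1], [0, 0, 0, 0, 0, 0, -1], [0, 0, 0, 0, 0, 0.006, -1], [0, 0, 0, 0, 0, 0, -1]]]'

```text
t: 22.87
tcp_pos: [0.5184, 0.067, 0.1315]
tool_rot: [-0.013, 1.0, -0.0, -0.0]
force: [-0.3, -0.4, -3.4]
finger_gap: 0.375
gripper_force: 81.1
```

servo_tool --rows '[[[0, 0, 0, 0, 0, 0.001, -1], [0, 0, 0, 0, 0, 0.001, -1], [0, 0, 0, 0, 0, 0, -1]]]'

```text
t: 23.12
tcp_pos: [0.5185, 0.067, 0.1298]
tool_rot: [-0.013, 1.0, -0.0, -0.0]
force: [-0.1, 0.3, -3.3]
finger_gap: 0.374
gripper_force: 81.1
```

servo_tool --rows '[[[0, 0, 0, 0, 0, 0.001, -1], [0, 0, 0, 0, 0, 0.001, -1], [0, 0, 0, 0, 0, 0, -1]]]'

```text
t: 23.37
tcp_pos: [0.5184, 0.0674, 0.1279]
tool_rot: [-0.013, 1.0, -0.0, -0.0]
force: [0.6, 0.4, -3.8]
finger_gap: 0.376
gripper_force: 81.1
```

servo_tool --rows '[[[0, 0, 0, 0, 0, 0.001, -1], [0, 0, 0, 0, 0, 0, -1]]]'

```text
t: 23.53
tcp_pos: [0.5184, 0.0676, 0.127]
tool_rot: [-0.013, 1.0, -0.0, -0.0]
force: [-0.3, -0.3, -4.0]
finger_gap: 0.371
gripper_force: 81.1
```

servo_tool --rows '[[[0, 0, 0, 0, 0, 0.001, -1], [0, 0, 0, 0, 0, 0, -1]]]'

```text
t: 23.7
tcp_pos: [0.5184, 0.0676, 0.126]
tool_rot: [-0.013, 1.0, 0.0, -0.0]
force: [0.6, 0.3, -3.8]
finger_gap: 0.376
gripper_force: 81.2
```

servo_tool --rows '[[[0, 0, 0, 0, 0, 0.001, -1], [0, 0, 0, 0, 0, 0, -1]]]'

```text
t: 23.87
tcp_pos: [0.5185, 0.0676, 0.1253]
tool_rot: [-0.013, 1.0, -0.0, 0.0]
force: [-1.0, 0.4, -1.6]
finger_gap: 0.376
gripper_force: 81.5
```

servo_tool --rows '[[[0, 0, 0, 0, 0, -0.01, -1], [0, 0, 0, 0, -0.014, 0, -1], [0, 0, 0, 0, -0.014, 0, -1], [0, 0, 0, 0, -0.014, 0, -1], [0, 0, 0, 0, -0.014, 0, -1], [0, 0, 0, 0, 0, 0, -1], [0, 0, 0, 0, 0, 0.005, -1], [0, 0, 0, 0, 0, 0, -1]]]'

```text
t: 24.53
tcp_pos: [0.5194, 0.0119, 0.1298]
tool_rot: [-0.013, 1.0, 0.0, -0.001]
force: [-0.5, -0.1, -3.5]
finger_gap: 0.375
gripper_force: 81.2
```

servo_tool --rows '[[[0, 0, 0, 0, 0, 0.001, -1], [0, 0, 0, 0, 0, 0.001, -1], [0, 0, 0, 0, 0, 0, -1]]]'

```text
t: 24.78
tcp_pos: [0.5197, 0.0123, 0.1279]
tool_rot: [-0.013, 1.0, 0.0, -0.0]
force: [1.2, 0.4, -3.6]
finger_gap: 0.376
gripper_force: 81.2
```

servo_tool --rows '[[[0, 0, 0, 0, 0, 0.001, -1], [0, 0, 0, 0, 0, 0, -1]]]'

```text
t: 24.95
tcp_pos: [0.5199, 0.0121, 0.1273]
tool_rot: [-0.013, 1.0, 0.0, -0.0]
force: [-0.6, 0.4, -1.2]
finger_gap: 0.373
gripper_force: 81.4
```

servo_tool --rows '[[[0, 0, 0, 0, 0, 0.001, -1], [0, 0, 0, 0, 0, 0, -1]]]'

```text
t: 25.12
tcp_pos: [0.52, 0.0117, 0.1264]
tool_rot: [-0.013, 1.0, -0.0, 0.0]
force: [0.3, 1.3, 1.0]
finger_gap: 0.376
gripper_force: 81.7
```

servo_tool --rows '[[[0, 0, 0, 0, 0, 0.001, -1], [0, 0, 0, 0, 0, 0, -1]]]'

```text
t: 25.28
tcp_pos: [0.5201, 0.0113, 0.1254]
tool_rot: [-0.013, 1.0, -0.0, 0.0]
force: [0.7, -1.4, 2.9]
finger_gap: 0.374
gripper_force: 82.0
```

servo_tool --rows '[[[0, 0, 0, 0, 0, 0.001, -1], [0, 0, 0, 0, 0, 0, -1]]]'

```text
t: 25.45
tcp_pos: [0.5204, 0.011, 0.1247]
tool_rot: [-0.013, 1.0, -0.001, 0.001]
force: [-1.4, -2.0, 5.2]
finger_gap: 0.374
gripper_force: 82.5
```

servo_tool --rows '[[[0, 0, 0, 0, 0, 0.001, -1], [0, 0, 0, 0, 0, 0, -1]]]'

```text
t: 25.62
tcp_pos: [0.5206, 0.011, 0.1245]
tool_rot: [-0.013, 1.0, -0.001, 0.001]
force: [-3.1, -1.3, 12.2]
finger_gap: 0.376
gripper_force: 83.3
```

servo_tool --rows '[[[0, 0, 0, 0, 0, 0.001, -1], [0, 0, 0, 0, 0, 0, -1]]]'

```text
t: 25.78
tcp_pos: [0.5207, 0.0109, 0.1244]
tool_rot: [-0.013, 1.0, -0.001, 0.001]
force: [-3.6, -2.8, 19.2]
finger_gap: 0.376
gripper_force: 84.1
```

servo_tool --rows '[[[0, 0, 0, 0, 0, -0.012, -1], [0, 0, 0, 0, 0.014, 0, -1], [0, 0, 0, 0, 0.014, 0, -1], [0, 0, 0, 0, 0.014, 0, -1], [0, 0, 0, 0, 0.014, 0, -1], [0, 0, 0, 0, 0, 0, -1], [0, 0, 0, 0, 0, 0.006, -1], [0, 0, 0, 0, 0, 0, -1]]]'

```text
t: 26.45
tcp_pos: [0.5179, 0.0673, 0.1268]
tool_rot: [-0.013, 1.0, -0.0, -0.001]
force: [-0.8, 0.0, -3.5]
finger_gap: 0.376
gripper_force: 81.2
```

servo_tool --rows '[[[0, 0, 0, 0, 0, 0.001, -1], [0, 0, 0, 0, 0, 0.001, -1], [0, 0, 0, 0, 0, 0, -1]]]'

```text
t: 26.7
tcp_pos: [0.5184, 0.067, 0.1258]
tool_rot: [-0.012, 1.0, -0.0, -0.0]
force: [0.2, -0.2, -2.6]
finger_gap: 0.374
gripper_force: 81.2
```

servo_tool --rows '[[[0, 0, 0, 0, 0, 0.001, -1], [0, 0, 0, 0, 0, 0.001, -1], [0, 0, 0, 0, 0, 0, -1]]]'

```text
t: 26.95
tcp_pos: [0.5188, 0.0673, 0.1247]
tool_rot: [-0.013, 1.0, -0.0, 0.0]
force: [-0.9, -0.1, 1.9]
finger_gap: 0.374
gripper_force: 81.8
```

servo_tool --rows '[[[0, 0, 0, 0, 0, 0.001, -1], [0, 0, 0, 0, 0, 0.001, -1], [0, 0, 0, 0, 0, 0, -1]]]'

```text
t: 27.2
tcp_pos: [0.5191, 0.0674, 0.1245]
tool_rot: [-0.013, 1.0, -0.0, 0.001]
force: [-3.8, -0.4, 15.2]
finger_gap: 0.369
gripper_force: 83.5
```

Both sides stop hard at the same height, about 15.5 mm down. One more check on B, then I'll lift away.

servo_tool --rows '[[[0, 0, 0, 0, 0, -0.01, -1], [0, 0, 0, 0, -0.014, 0, -1], [0, 0, 0, 0, -0.014, 0, -1], [0, 0, 0, 0, -0.014, 0, -1], [0, 0, 0, 0, -0.014, 0, -1], [0, 0, 0, 0, 0, 0, -1], [0, 0, 0, 0, 0, 0.006, -1], [0, 0, 0, 0, 0, 0.001, -1]]]'

```text
t: 27.87
tcp_pos: [0.5198, 0.0117, 0.1246]
tool_rot: [-0.013, 1.0, -0.0, -0.0]
force: [-0.2, -1.3, 5.9]
finger_gap: 0.375
gripper_force: 82.3
```

servo_tool --rows '[[[0, 0, 0, 0, 0, 0.001, -1], [0, 0, 0, 0, 0, 0.001, -1], [0, 0, 0, 0, 0, 0, -1]]]'

```text
t: 28.12
tcp_pos: [0.5201, 0.0118, 0.1245]
tool_rot: [-0.014, 1.0, -0.001, 0.0]
force: [-2.8, -2.2, 10.3]
finger_gap: 0.374
gripper_force: 82.8
```

servo_tool --rows '[[[0, 0, 0, 0, 0, 0.001, -1], [0, 0, 0, 0, 0, 0, -1]]]'

```text
t: 28.28
tcp_pos: [0.5203, 0.0117, 0.1244]
tool_rot: [-0.014, 1.0, -0.001, 0.001]
force: [-3.8, -2.2, 16.1]
finger_gap: 0.378
gripper_force: 83.6
```

servo_tool --rows '[[[0, 0, 0, 0, 0, -0.015, -1], [0, 0, 0, 0, 0, -0.02, -1], [0, 0, 0, 0, 0, -0.02, -1], [0, 0, 0, 0.0028, 0.034, 0, -1], [0, 0, 0, 0.0028, 0.034, 0, -1], [0, 0, 0, 0.0028, 0.034, 0, -1], [0, 0, 0, 0.0028, 0.034, 0, -1], [0, 0, 0, 0.0028, 0.034, 0, -1]]]'

```text
t: 28.95
tcp_pos: [0.5002, 0.1834, 0.1767]
tool_rot: [-0.013, 1.0, 0.0, -0.001]
force: [1.1, -0.5, -3.2]
finger_gap: 0.379
gripper_force: 81.2
```

servo_tool --rows '[[[0, 0, 0, 0.0028, 0.034, 0, -1], [0, 0, 0, 0.0028, 0.034, 0, -1], [0, 0, 0, 0, 0, 0.02, -1], [0, 0, 0, 0, 0, 0.03, -1], [0, 0, 0, 0, 0, 0.025, -1], [0, 0, 0, 0, 0, 0.005, -1], [0, 0, 0, 0, 0, 0, -1], [0, 0, 0, 0, 0, 0, -1]]]'

```text
t: 29.62
tcp_pos: [0.4942, 0.2494, 0.0973]
tool_rot: [-0.013, 1.0, 0.0, -0.0]
force: [0.1, 0.6, -2.8]
finger_gap: 0.376
gripper_force: 81.1
```

servo_tool --rows '[[[0, 0, 0, 0, 0, 0.008, -1], [0, 0, 0, 0, 0, 0.007, -1], [0, 0, 0, 0, 0, 0.004, -1], [0, 0, 0, 0, 0, 0.002, -1], [0, 0, 0, 0, 0, 0.001, -1], [0, 0, 0, 0, 0, 0, -1]]]'

```text
t: 30.12
tcp_pos: [0.4941, 0.2489, 0.075]
tool_rot: [-0.013, 1.0, -0.0, -0.0]
force: [-0.2, 0.6, -3.6]
finger_gap: 0.371
gripper_force: 81.3
```

servo_tool --rows '[[[0, 0, 0, 0, 0, 0.001, -1], [0, 0, 0, 0, 0, 0.001, -1], [0, 0, 0, 0, 0, 0, -1]]]'

```text
t: 30.37
tcp_pos: [0.4945, 0.2491, 0.0739]
tool_rot: [-0.013, 1.0, 0.0, 0.001]
force: [-0.6, -0.0, 1.8]
finger_gap: 0.371
gripper_force: 82.0
```

Contact with the bench. I'll release, rise and check the cup and mallet numerically.

servo_tool --rows '[[[0, 0, 0, 0, 0, 0, 0], [0, 0, 0, 0, 0, 0, 0.7], [0, 0, 0, 0, 0, 0, 1], [0, 0, 0, 0, 0, 0, 1], [0, 0, 0, 0, 0, 0, 1], [0, 0, 0, 0, 0, -0.02, 1], [0, 0, 0, 0, 0, -0.04, 1], [0, 0, 0, 0, 0, -0.04, 1]]]'

```text
t: 31.03
tcp_pos: [0.4928, 0.2486, 0.1727]
tool_rot: [-0.013, 1.0, -0.001, -0.002]
force: [1.5, 0.6, -0.1]
finger_gap: 1.004
gripper_force: 0.0
```

servo_tool --rows '[[[0, 0, 0, 0.02, 0, -0.035, 1], [0, 0, 0, 0.01, -0.035, 0, 1], [0, 0, 0, 0, -0.035, 0, 1], [0, 0, 0, 0, -0.035, 0, 1], [0, 0, 0, 0, 0, 0, 1], [0, 0, 0, 0, 0, 0, 1]]]'

```text
t: 31.53
tcp_pos: [0.467, 0.1419, 0.2084]
tool_rot: [-0.011, 1.0, 0.0, 0.0]
force: [0.3, 0.4, 0.2]
finger_gap: 1.002
gripper_force: 0.0
```

Run:
```python
from h import *
s=manip.sense();print(s["t"],s["tcp_pos"],s["finger_gap"])
c=manip.camera_info("wrist");w=manip.snapshot("wrist");cv2.imwrite("pics/w8.png",w)
h=cv2.cvtColor(w,cv2.COLOR_BGR2HSV)
m=cv2.inRange(h,(3,150,100),(20,255,255))
n,l,st,ce=cv2.connectedComponentsWithStats(m);
for i in range(1,n):
    if st[i,4]>150: print("orange",st[i],ce[i].round(1))
for z in(0.,.08): print("head exp",proj("wrist",[.492,.249,z],c).round(1))
# inner edge of cup rim: intensity edge search around expected rim circles
g=cv2.GaussianBlur(cv2.cvtColor(w,cv2.COLOR_BGR2GRAY),(3,3),0).astype(float)
C=np.array([.5178,.0398])
for zc in(.045,.051,.057,.067):
  best=None
  for dx in np.arange(-.005,.0051,.001):
    for dy in np.arange(-.005,.0051,.001):
      v=0
      for a in np.linspace(0,2*np.pi,72,endpoint=False):
        d=np.array([np.cos(a),np.sin(a)]);f=[]
        for r in(.0225,.0255):
            u=proj("wrist",[*(C+[dx,dy]+r*d),zc],c);f.append(g[int(round(u[1])),int(round(u[0]))] if 0<=u[0]<559 and 0<=u[1]<419 else 0)
        v+=min(f[1]-f[0],60)
      if best is None or v>best[0]: best=(round(v),round(dx,4),round(dy,4))
  print(zc,best)
```

```text
31.5333 [0.46700261 0.14192699 0.20835709] 1.0020770720802912
orange [382 195  56  52 809] [396.4 214.6]
orange [398 212  48  43 795] [416.4 227.5]
head exp [397.2 205.1]
head exp [429.8 237.7]
0.045 (3592, np.float64(0.003), np.float64(-0.002))
0.051 (3599, np.float64(0.001), np.float64(0.0))
0.057 (3501, np.float64(-0.002), np.float64(0.002))
0.067 (2441, np.float64(-0.005), np.float64(0.005))
```

```bash
python3 -c "
from station import manip
print(manip.sign_off())"
```

```text
the job is handed in; nothing more can be done
None
```

I handed the job in at about 31.5 s. The cup is pressed home on its shoulder: both sides stopped hard at the same height, about 15.5 mm down. The mallet is standing on the bench near the cubby, clear of the housing, and is released. I did not measure the jar, chuck key and caliper at the end.

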